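# Unclamp the grinding bowl and hold it level over the sieve

### The job

The ball mill has finished: slide its fork clamp fully open to the end stop, then lift the grinding bowl out by its carrying bow, keeping it level so that the loose steel ball stays in it. Carry it to the round sieve and finish while holding it there: level, still, centred over the sieve and a few centimetres above its rim, touching nothing else, ready for me to brush out the sample. Do not disturb the sieve or the other things on the bench.

Things in the scene. Friction and masses are not known exactly. Their poses are not given: they have to be found in the camera images.
- mill: Bench vibratory ball mill, fixed: white housing 180 (x) x 290 (y) mm, 85 mm high, under an aluminium plate 116 x 195 mm with its top 105 mm above the bench. Origin on the bench below the centre of the bowl's seat; z up; +y: the way the fork clamp slides open; -x: panel side. The housing reaches 95 mm to -y, 195 mm to +y. Four pins 5 mm high stand round the bowl's foot with 2 mm play.
- clamp (a joint): Travel of the steel fork clamp along the mill's +y, m. Near 0 (0 to 0.010 at the start) its two prongs lie over the foot flange of the bowl and hold it down; at 0.055 it meets its end stop and the bowl is free. Dry friction about 3 N; it stays where it is left.
- clamp_grip (a point): On the clamp's upright black grip, 15 mm below its top, 40 mm above the mill's plate; moves with the clamp. The grip is 14 mm thick along the mill's x, 20 mm along its y, stands free from 14 to 55 mm above the plate, and is 108 mm from the seat's centre along +y when the clamp is at 0.
- bowl: Loose steel grinding bowl, about 0.4 kg, round, 100 mm across the rim, rim 48 mm above its underside, with a 70 mm foot flange 6 mm thick under a 42 mm neck, and a fixed bow over it. At the start it stands on the mill's seat. Origin: centre of its underside; z up through the mouth; x along the bow's top bar.
- bowl_handle (a point): Middle of the bow's top bar, 101 mm above the bowl's underside. The bar is 14 mm wide (bowl's y) and 14 mm high, 110 mm long along the bowl's x, joined to the rim by an upright strap at each end, and stands straight above the centre of mass. The gap between the ball's top and the bar's underside is 37 mm.
- bowl_pocket (a point): Centre of the bowl's hollow, 39 mm above the underside: where the ball's centre is when it lies in the middle.
- ball_center (a point): Centre of the loose steel grinding ball, 36 mm across, about 0.19 kg, lying in the bowl. The bowl's floor is flat (21 mm above its underside, about 50 mm across) inside a rim 27 mm higher; the ball can roll up to about 17 mm off the middle.
- sieve: Loose round steel test sieve nested on its pan, one piece, 104 mm across and 77 mm high, with a wire mesh 24 mm below the rim. Origin: centre of its underside on the bench.
- sieve_rim (a point): Centre of the sieve's mouth, at the height of its rim (77 mm above the bench). z up.
- tip_box: Bystander: grey box of pipette tips, 85 x 118 x 61 mm. Origin: centre of its underside.
- cover: Bystander: flat steel cover of the bowl with a black knob, 106 mm across, 33 mm high, lying on the bench. Origin: centre of its underside.
- brush: Bystander: hand brush lying on the bench.
- reagent: Bystander: amber bottle, 68 mm across, 150 mm high. Origin: centre of its underside.
Not all that is in view belongs to the job. Of the things like the part that bears ball_center, leave any that is green; of the rest the smaller one is meant.

How it is judged:
On the way, in this order (a step that is already met when the one before it is completed fails the run):
1. the clamp is slid to its open end stop while the bowl still stands on the mill (value of joint clamp above 0.05 m and z of bowl in the frame of mill below 0.115 m), for 0.2 s.
2. the bowl is lifted clear of the mill by its bow, with the ball in it (z of bowl in the frame of mill above 0.13 m and distance between the grasp point and bowl_handle below 0.06 m and contact force between bowl and the fingers above 1 N and contact force between bowl and mill below 0.1 N and distance between ball_center and bowl_pocket below 0.03 m), for 0.2 s.
At the end, for the whole second after the job is handed in: Bowl held still by its bow (TCP within 60 mm of the bar's middle), underside 12 to 100 mm above the sieve rim, within 25 mm of its axis and 7 degrees of level, touching no sieve, mill, tip box or bottle; ball in the bowl; clamp open over 45 mm; sieve upright; sieve and bystanders moved under 20 mm (distance between the grasp point and bowl_handle below 0.06 m and horizontal distance between bowl and sieve_rim below 0.025 m and z of bowl in the frame of sieve_rim between 0.012 and 0.1 m and angle between bowl's own z axis and vertical below 0.12 rad and linear speed of bowl below 0.03 m/s and angular speed of bowl below 0.3 rad/s and contact force between bowl and the fingers above 1 N and contact force between bowl and sieve below 0.1 N and contact force between bowl and mill below 0.1 N and contact force between bowl and tip_box below 0.1 N and distance between ball_center and bowl_pocket below 0.03 m and value of joint clamp above 0.045 m and angle between sieve's own z axis and vertical below 0.05 rad and contact force between bowl and reagent below 0.1 N); the arm keeps its last pose, push and grip.
It fails at once if the bowl is tipped more than 20 degrees (angle between bowl's own z axis and vertical above 0.35 rad).
It fails at once if the ball leaves the bowl (distance between ball_center and bowl_pocket above 0.045 m).
It fails at once if the sieve is moved more than 20 mm (distance of sieve from where it was at the start of the episode above 0.02 m).
It fails at once if a bystander is moved more than 20 mm (distance of any of tip_box, cover, brush, reagent from where it was at the start of the episode above 0.02 m).
It also fails if it takes over 53 s, if anything falls off the work surface, if the arm or the gripper's body presses on something with over 40 N, if the wrist force passes 120 N, or if a joint passes its speed limit or range.

### The arm

A 7-joint arm with a two-finger parallel gripper is mounted at the origin on the work surface. World frame = base frame: x ahead of the robot, y to its left, z up, the work surface at z = 0. Lengths are in m, angles in rad, forces in N, time in s.
With the tool pointing down it reaches from about 0.425 to 0.925 m from the base axis. Payload 6.8 kg.
Tool frame: the origin (TCP) lies between the finger pads, 19 mm behind the fingertips; this is the grasp point; z points along the fingers, y is the line along which they close (so a half turn about z gives the same grasp; the last joint's range is limited). The gripper opens to 85 mm and grips with 20 to 120 N. Pads are 22 mm wide; open, the fingers measure 114 mm over their backs; the gripper's body (76 mm by 85 mm) begins 54 mm behind the grasp point. The pads swing forward as they close: fully open they stand 13 mm farther back than shut.
Start: joints at [-1.264, 0.477, 0.022, 1.555, -0.011, 1.109, -0.083], TCP at [0.272, 0.618, 0.25] pointing down, gripper open.
Joint ranges: [-2.96, 2.96], [-0.34, 2.1], [-1.41, 1.46], [0.24, 2.44], [-1.37, 4.51], [0.17, 1.92], [-2.96, 2.96]. Speed limits (rad/s): [2.39, 2.39, 3.14, 3.14, 3.14, 3.14, 3.14].

### API

Orientations are given as a unit quaternion [w, x, y, z].
In Python, from station import bot gives the robot as it stands. The module is installed in compiled form; this text tells all that it offers.
- The arm moves only by the tool drive_tool, never from a script. Its argument "commands" is a list of rows, each an object with "hand": the opening, from 0 (shut) to 1 (fully open); "translation": the shift along the world's x, y, z in mm, a list of three; "angular": the turn, a rotation vector about the world's x, y, z in rad, a list of three. In form: [{"hand": hand, "translation": [tx, ty, tz], "angular": [ax, ay, az]}, ...]. A call has 1 to 12 rows; each row is the pose to reach, as a shift and turn from the pose commanded when the call began; what a row does not reach only later rows make up. A row lasts 1/8 s, in which the tool goes at most 62.5 mm and 10.7 degrees, less where a joint would pass 70% of its speed; a pose out of reach is approached as far as the arm can. A call with a gripper value outside its range is refused whole. The fingers move at their own pace and stop on an object; "force" is the grip in N (left out, the last holds). Time passes only in rows, so rows that repeat a pose let the fingers close. It gives the time, the measured TCP pose, the force, the opening and the grip force at its end, in the units of the state.
- bot.get_obs(): the state, without advancing time (a new reading comes with each control period).
- bot.read_camera(name): name is "scene" or "top" or "wrist"; returns the picture (400x640x3 uint8, red, green, blue); there is no depth.
- bot.camera_model(name): a dict with "fx", "fy", "cx", "cy" (pixels), "view" (4x4, takes a point from world to camera coordinates). Camera axes: x right, y up, looking along -z (the intrinsics and any distortion apply to the point x, -y, -z); pixel columns grow to the right and rows downward; lengths in m; the calibration is good to about 2 mm. A picture is of the moment at which its call begins: read the wrist's pose just before it. camera_model takes no time and is no camera call; for the wrist camera it gives the pose at the moment of the call.
- bot.hand_in(): hands the job in; it is judged then, once.
Trained networks look in the newest picture that a camera, given by its name, has taken for a name from the list of things; names that differ only in an ending like _2 or _b are one class to them, and where a whole thing is asked for, a point or a joint stands for the part that bears it (a point fixed in the world has none). Each returns a list of dicts, best first, with "score" (0 to 1); they miss things now and then, are a little off and sometimes report something else, mostly with a low value. They report only what shows in the picture. A call takes as long as a camera call. They do not tell look-alikes from the thing itself.
- bot.find_in(camera, query): "position" ([column, row] in pixels, amid what is visible of it).
- bot.outline_of(camera, query): "pixels" (400x640 bool, what is visible of it) and "position" ([column, row] in pixels, amid what is visible of it).
The state is a dict: "t": time; "q": joint angles; "joint_vel": joint speeds; "joint_torque": joint torques, N m; "eef_pos": TCP position; "tool_rot": TCP orientation; "contact_force": force on the tool from outside, world axes, zero at the start; "torque": the same for the moment, N m; "gripper_width": opening from 0.0 (shut) to 1.0 (fully open); "grasp_force": force on a finger pad.
Only numpy, scipy, OpenCV 4.12 (cv2) and the standard library are available. Lean on these libraries where they do the work, as an engineer would, in place of code of your own. Each camera call takes 0.05 s, during which the arm holds its last target. There are 200 camera calls.

## Working session

There is one attempt and no reset: what is moved stays moved. The work goes in short steps, Python scripts to look and compute and a tool call to move; the robot and the scene stay as the last step left them, time stands still between calls to the robot, and variables do not carry over. Pictures are saved under pics/ and viewed, at most 10 in all, crops included, and the job is handed in when it is done.

Besides the shell and the picture viewer there is one more tool, called after "Emit:" as name([rows], argument=value, ...), one row to a line, values as JSON. drive_tool: Moves the arm, as the interface text tells. Its arguments: {"type":"object","properties":{"commands":{"type":"array","items":{"type":"object","properties":{"hand":{"type":"number"},"translation":{"type":"array","items":{"type":"number"}},"angular":{"type":"array","items":{"type":"number"}}}}},"force":{"type":"number"}},"required":["commands"]}

```bash
mkdir -p pics; cat > h.py <<'E'
import numpy as np,cv2
from station import bot
def pix2(cam,uv,z,m=None):
    m=m or bot.camera_model(cam);V=np.array(m["view"]);R=V[:3,:3];c=-R.T@V[:3,3]
    d=R.T@np.array([(uv[0]-m["cx"])/m["fx"],-(uv[1]-m["cy"])/m["fy"],-1.])
    return c+d*(z-c[2])/d[2]
def proj(cam,p,m=None):
    m=m or bot.camera_model(cam);V=np.array(m["view"]);q=V[:3,:3]@np.array(p)+V[:3,3]
    return np.array([m["cx"]+m["fx"]*q[0]/-q[2],m["cy"]-m["fy"]*q[1]/-q[2]])
def save(cam,name):
    im=bot.read_camera(cam);cv2.imwrite("pics/"+name,im[:,:,::-1]);return im
E
python3 - <<'E'
from h import *
a=save("scene","s0.png");b=save("top","t0.png")
cv2.imwrite("pics/st.png",np.vstack([a,b])[:,:,::-1])
o=bot.get_obs();print(o["t"],o["eef_pos"],o["tool_rot"],o["gripper_width"])
for c in("top","scene"):
  print(bot.camera_model(c))
  for q in("mill","clamp_grip","bowl","bowl_handle","ball_center","sieve","sieve_rim","cover","tip_box","reagent","brush"):
    print(c,q,[(np.round(r["position"]).tolist(),round(r["score"],2)) for r in bot.find_in(c,q)])
E
```

```text
0.1 [0.27183096 0.6173033  0.24912254] [-1.04039919e-04  2.05889706e-01  9.78574862e-01 -8.10631780e-04] 0.997377549069433
{'fx': 381.8789997041203, 'fy': 381.8789997041203, 'cx': 318.68061100840754, 'cy': 201.93501431815764, 'view': array([[ 0.00611553, -0.99987832, -0.01435089, -0.03580273],
       [ 0.9895007 ,  0.00397848,  0.14447328, -0.54123101],
       [-0.1443986 , -0.01508375,  0.98940463, -1.08232576],
       [ 0.        ,  0.        ,  0.        ,  1.        ]])}
top mill [([241.0, 209.0], 0.78), ([425.0, 283.0], 0.51)]
top clamp_grip [([237.0, 204.0], 0.79)]
top bowl [([256.0, 193.0], 0.94), ([238.0, 209.0], 0.6), ([385.0, 135.0], 0.6)]
top bowl_handle [([258.0, 190.0], 0.6), ([265.0, 196.0], 0.51)]
top ball_center [([282.0, 132.0], 0.81), ([425.0, 284.0], 0.66), ([264.0, 194.0], 0.6), ([437.0, 190.0], 0.52)]
top sieve [([438.0, 190.0], 0.79)]
top sieve_rim [([438.0, 194.0], 0.71)]
top cover [([332.0, 136.0], 0.79), ([437.0, 194.0], 0.21)]
top tip_box []
top reagent [([387.0, 133.0], 0.79), ([426.0, 284.0], 0.47)]
top brush [([426.0, 284.0], 0.69)]
{'fx': 440.33069058185544, 'fy': 440.33069058185544, 'cx': 312.0049576858199, 'cy': 199.61894969107118, 'view': array([[ 0.07993394,  0.99659409, -0.02026789, -0.01262311],
       [-0.61490612,  0.06530265,  0.78589187,  0.21794143],
       [ 0.78453874, -0.05035658,  0.6180317 , -1.53485406],
       [ 0.        ,  0.        ,  0.        ,  1.        ]])}
scene mill [([394.0, 232.0], 0.73)]
scene clamp_grip [([404.0, 198.0], 0.63)]
scene bowl [([379.0, 198.0], 0.6)]
scene bowl_handle [([380.0, 196.0], 0.96)]
scene ball_center [([306.0, 258.0], 0.69), ([368.0, 302.0], 0.64), ([372.0, 197.0], 0.46)]
scene sieve [([169.0, 253.0], 0.91)]
scene sieve_rim [([168.0, 256.0], 0.83), ([378.0, 200.0], 0.58)]
scene cover [([306.0, 317.0], 0.97)]
scene tip_box [([259.0, 220.0], 0.65)]
scene reagent [([221.0, 304.0], 0.6)]
scene brush [([198.0, 192.0], 0.89)]
```

View pics/s0.png

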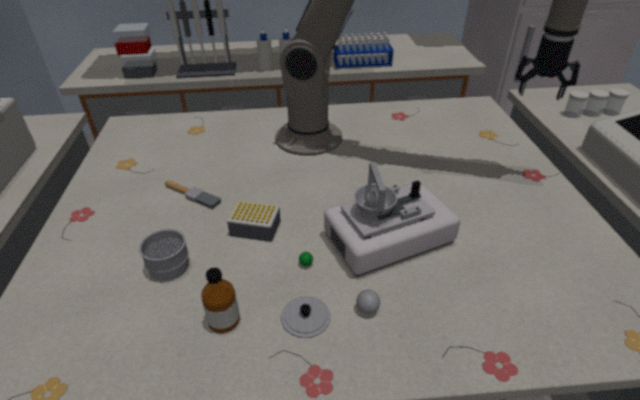

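View pics/t0.png

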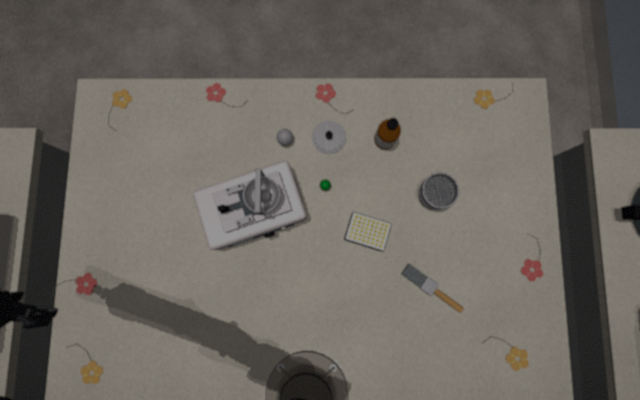

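Scene picture: ball candidates are the green ball (306,258), the large loose grey ball (368,302) and the ball in the bowl (about 376,200). In the top picture they are at (325,185), (285,137) and (264,194). The ball in the bowl is the smaller non-green one, so it is the one meant. The mill is at (250,205) with its black grip near (222,210), and the sieve is at (438,190) in the top picture.

```bash
python3 - <<'E'
from h import *
im=cv2.imread("pics/t0.png");c=im[140:270,170:330];s=im[150:230,400:480]
cv2.imwrite("pics/c1.png",cv2.resize(c,None,fx=4.8,fy=4.4,interpolation=2))
bot.read_camera("top")
for q in("mill","sieve","bowl"):
  r=bot.outline_of("top",q)[0];p=r["pixels"].astype(np.uint8)
  rr=cv2.minAreaRect(cv2.findNonZero(p));print(q,r["score"],rr)
  zs={"mill":.085,"sieve":.077,"bowl":.15}[q]
  b=cv2.boxPoints(rr);w=np.array([pix2("top",x,zs) for x in b]);print(np.round(w,3).tolist(),w.mean(0))
for n,uv,z in(("grip",(222,210),.15),("sieve",(438.5,190),.07),("bowl rim",(262,196),.153),("brush",(430,286),.01),("cover",(330,136),.01),("reag",(390,130),.1),("tip",(368,231),.05)):
  print(n,pix2("top",uv,z))
E
```

```text
mill 0.62 ((249.63027954101562, 206.88552856445312), (68.8489761352539, 104.46097564697266), 71.32330322265625)
[[0.565, 0.334, 0.085], [0.663, 0.055, 0.085], [0.476, -0.01, 0.085], [0.382, 0.263, 0.085]] [0.52123533 0.16049862 0.085     ]
sieve 0.62 ((437.5426330566406, 190.3841552734375), (36.88413619995117, 40.08665084838867), 83.6598129272461)
[[0.617, -0.31, 0.077], [0.63, -0.424, 0.077], [0.524, -0.43, 0.077], [0.511, -0.318, 0.077]] [ 0.57069818 -0.3705047   0.077     ]
bowl 0.81 ((260.5445861816406, 193.44554138183594), (37.00922775268555, 37.14994430541992), 39.28940963745117)
[[0.54, 0.189, 0.15], [0.618, 0.129, 0.15], [0.555, 0.051, 0.15], [0.478, 0.111, 0.15]] [0.54774533 0.11993511 0.15      ]
grip [0.50263212 0.22080356 0.15      ]
sieve [ 0.57269358 -0.37538381  0.07      ]
bowl rim [0.54004527 0.11532729 0.153     ]
brush [ 0.29993317 -0.35782572  0.01      ]
cover [ 0.75167556 -0.06633332  0.01      ]
reag [ 0.74019855 -0.23569351  0.1       ]
tip [ 0.45607105 -0.17530876  0.05      ]
```

View pics/c1.png

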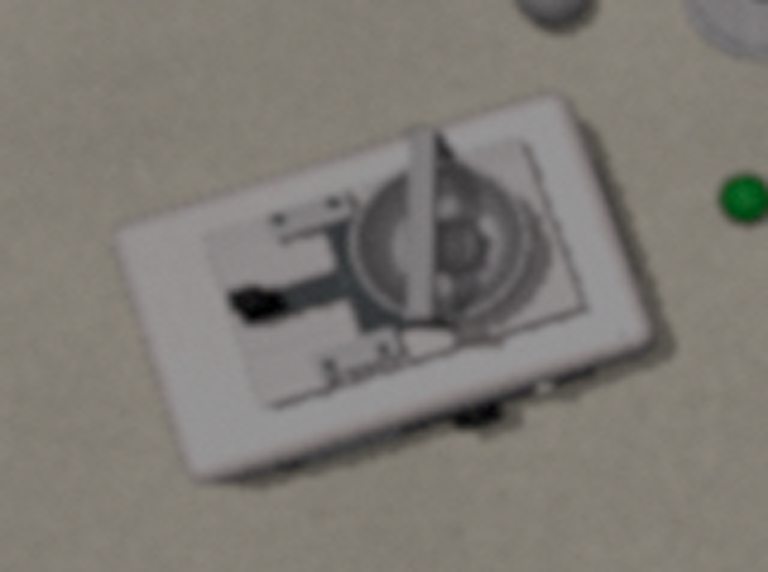

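The crop confirms the bowl, with a single dark ball inside, standing on the mill. The bow runs almost along world x. The grip is at crop (255,300), and the mill's yaw is about 18.5°. Next I move above it for a wrist view.

Emit:
drive_tool([
  {"hand":1,"translation":[30,-50,30],"angular":[0,0,-0.1]},
  {"hand":1,"translation":[60,-105,60],"angular":[0,0,-0.25]},
  {"hand":1,"translation":[90,-155,90],"angular":[0,0,-0.4]},
  {"hand":1,"translation":[125,-210,110],"angular":[0,0,-0.55]},
  {"hand":1,"translation":[155,-265,110],"angular":[0,0,-0.7]},
  {"hand":1,"translation":[185,-320,110],"angular":[0,0,-0.8]},
  {"hand":1,"translation":[215,-370,110],"angular":[0,0,-0.832]},
  {"hand":1,"translation":[233,-400,110],"angular":[0,0,-0.832]},
  {"hand":1,"translation":[233,-400,110],"angular":[0,0,-0.832]},
  {"hand":1,"translation":[233,-400,110],"angular":[0,0,-0.832]},
])

```text
t: 2.65
eef_pos: [0.5047, 0.2185, 0.36]
tool_rot: [-0.0, 0.584, 0.812, 0.0]
contact_force: [-0.5, -0.1, -0.2]
gripper_width: 0.998
grasp_force: 0.0
```

```bash
python3 - <<'E'
from h import *
o=bot.get_obs();m=bot.camera_model("wrist");save("wrist","w0.png")
print(o["t"],o["eef_pos"],o["tool_rot"],np.abs(o["joint_vel"]).max());V=m["view"];print("cam",-V[:3,:3].T@V[:3,3],m["fx"])
for q in("mill","clamp_grip","bowl","bowl_handle","ball_center"):
    print(q,[(np.round(r["position"]).tolist(),round(r["score"],2)) for r in bot.find_in("wrist",q)])
np.save("m0.npy",m,allow_pickle=True)
E
```

```text
2.65 [0.50467866 0.21851121 0.36001667] [-3.04779031e-04  5.83611145e-01  8.12033188e-01  2.00606436e-04] 0.021787293515818103
cam [0.4804439  0.29251581 0.4843676 ] 285.21473125104364
mill [([326.0, 172.0], 0.64), ([334.0, 267.0], 0.51)]
clamp_grip [([326.0, 208.0], 0.67)]
bowl []
bowl_handle [([338.0, 263.0], 0.7), ([326.0, 258.0], 0.18)]
ball_center [([321.0, 304.0], 0.77), ([324.0, 254.0], 0.64)]
```

View pics/w0.png

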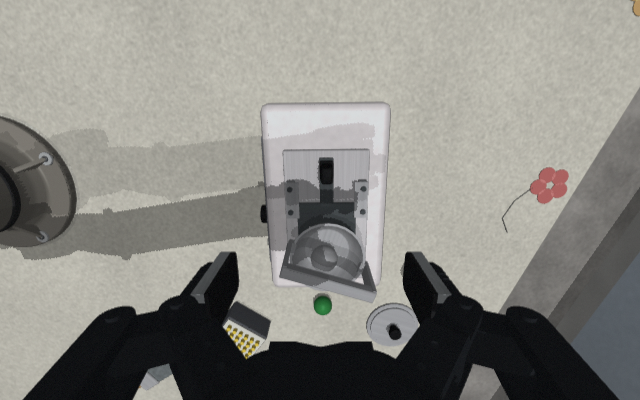

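The wrist picture shows the mill square to the tool, with its housing spanning columns 262–390. The grip is near (326,172), the bow bar runs from about (280,280) to (375,298), and the ball in the bowl is at (324,256).

```bash
python3 - <<'E'
from h import *
im=cv2.imread("pics/w0.png");cv2.imwrite("pics/c2.png",cv2.resize(im[95:310,250:400],None,fx=4,fy=2.79,interpolation=2))
cv2.imwrite("pics/c2.png",cv2.resize(im[95:305,245:405],None,fx=2.85,fy=2.85,interpolation=2))
m=np.load("m0.npy",allow_pickle=True).item()
P=lambda u,v,z:np.round(pix2("wrist",(u,v),z,m),4)
print("corners",[P(*c,.085) for c in((262,104),(390,104),(383,286),(274,286))])
print("plate",[P(*c,.105) for c in((283,150),(369,150))])
for z in(.16,.106):print("grip",z,P(326,160,z),P(326,184,z))
print("bar",P(281,278,.213),P(376,299,.213))
E
```

```text
corners [array([0.4042, 0.2747, 0.085 ]), array([0.5653, 0.3289, 0.085 ]), array([0.6633, 0.0664, 0.085 ]), array([0.4957, 0.0099, 0.085 ])]
plate [array([0.4494, 0.2286, 0.105 ]), array([0.5571, 0.2649, 0.105 ])]
grip 0.16 [0.5036 0.2427 0.16  ] [0.5128 0.2159 0.16  ]
grip 0.106 [0.5075 0.2344 0.106 ] [0.5182 0.2032 0.106 ]
bar [0.4953 0.1127 0.213 ] [0.6037 0.1207 0.213 ]
```

View pics/c2.png

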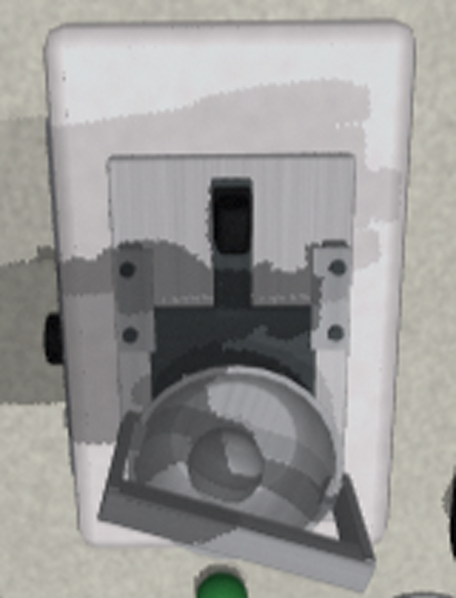

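Emit:
drive_tool([
  {"hand":1,"translation":[4,7,-40],"angular":[0,0,0.01]},
  {"hand":1,"translation":[4,7,-90],"angular":[0,0,0.01]},
  {"hand":1,"translation":[4,7,-140],"angular":[0,0,0.01]},
  {"hand":1,"translation":[4,7,-175],"angular":[0,0,0.01]},
  {"hand":1,"translation":[4,7,-200],"angular":[0,0,0.01]},
  {"hand":1,"translation":[4,7,-212],"angular":[0,0,0.01]},
  {"hand":1,"translation":[4,7,-212],"angular":[0,0,0.01]},
  {"hand":0,"translation":[4,7,-212],"angular":[0,0,0.01]},
  {"hand":0,"translation":[4,7,-212],"angular":[0,0,0.01]},
  {"hand":0,"translation":[4,7,-212],"angular":[0,0,0.01]},
  {"hand":0,"translation":[4,7,-212],"angular":[0,0,0.01]},
  {"hand":0,"translation":[4,7,-212],"angular":[0,0,0.01]},
], force=30)

```text
t: 4.45
eef_pos: [0.51, 0.2252, 0.1486]
tool_rot: [0.001, 0.58, 0.815, 0.001]
contact_force: [3.8, 0.6, 0.4]
gripper_width: 0.158
grasp_force: 36.3
```

Emit:
drive_tool([
  {"hand":0,"translation":[-2,5,0],"angular":[0,0,0]},
  {"hand":0,"translation":[-5,14,0],"angular":[0,0,0]},
  {"hand":0,"translation":[-8,24,0],"angular":[0,0,0]},
  {"hand":0,"translation":[-11,33,0],"angular":[0,0,0]},
  {"hand":0,"translation":[-15,42,0],"angular":[0,0,0]},
  {"hand":0,"translation":[-16,47,0],"angular":[0,0,0]},
  {"hand":0,"translation":[-17,49,0],"angular":[0,0,0]},
  {"hand":0,"translation":[-18,51,0],"angular":[0,0,0]},
  {"hand":0,"translation":[-18,53,0],"angular":[0,0,0]},
])

```text
t: 5.58
eef_pos: [0.493, 0.2742, 0.1485]
tool_rot: [0.002, 0.581, 0.814, -0.001]
contact_force: [6.4, -13.9, 7.1]
gripper_width: 0.16
grasp_force: 37.3
```

Emit:
drive_tool([
  {"hand":0,"translation":[-1,2,0],"angular":[0,0,0]},
  {"hand":0,"translation":[-1,2,0],"angular":[0,0,0]},
  {"hand":0,"translation":[-1,2,0],"angular":[0,0,0]},
])

```text
t: 5.95
eef_pos: [0.4929, 0.2743, 0.1484]
tool_rot: [0.003, 0.582, 0.813, -0.001]
contact_force: [9.8, -14.8, 6.4]
gripper_width: 0.16
grasp_force: 37.1
```

Emit:
drive_tool([
  {"hand":0,"translation":[0,-2,0],"angular":[0,0,0]},
  {"hand":1,"translation":[0,-2,0],"angular":[0,0,0]},
  {"hand":1,"translation":[0,-2,0],"angular":[0,0,0]},
  {"hand":1,"translation":[0,-2,0],"angular":[0,0,0]},
  {"hand":1,"translation":[0,-2,20],"angular":[0,0,0]},
  {"hand":1,"translation":[0,-2,70],"angular":[0,0,0]},
  {"hand":1,"translation":[0,-2,130],"angular":[0,0,0]},
  {"hand":1,"translation":[0,-2,190],"angular":[0,0,0.1]},
  {"hand":1,"translation":[10,-30,212],"angular":[0,0,0.28]},
  {"hand":1,"translation":[30,-60,212],"angular":[0,0,0.46]},
  {"hand":1,"translation":[50,-100,212],"angular":[0,0,0.64]},
  {"hand":1,"translation":[70,-140,212],"angular":[0,0,0.82]},
])

```text
t: 7.45
eef_pos: [0.56, 0.1393, 0.3599]
tool_rot: [-0.0, 0.203, 0.979, 0.0]
contact_force: [1.1, 0.2, 0.6]
gripper_width: 1.002
grasp_force: 0.0
```

Emit:
drive_tool([
  {"hand":1,"translation":[12,-17,0],"angular":[0,0,0.18]},
  {"hand":1,"translation":[12,-17,0],"angular":[0,0,0.36]},
  {"hand":1,"translation":[12,-17,0],"angular":[0,0,0.454]},
  {"hand":1,"translation":[12,-17,0],"angular":[0,0,0.454]},
  {"hand":1,"translation":[12,-17,0],"angular":[0,0,0.454]},
])

```text
t: 8.07
eef_pos: [0.5718, 0.1231, 0.3599]
tool_rot: [-0.0, -0.018, 1.0, 0.0]
contact_force: [-0.0, -0.3, -0.2]
gripper_width: 0.998
grasp_force: 0.0
```

```bash
python3 - <<'E'
from h import *
o=bot.get_obs();m=bot.camera_model("wrist");im=save("wrist","w1.png")
print(o["t"],o["eef_pos"],o["tool_rot"],np.abs(o["joint_vel"]).max());V=m["view"];print("cam",-V[:3,:3].T@V[:3,3])
np.save("m1.npy",m,allow_pickle=True)
for q in("bowl_handle","clamp_grip"):
  for r in bot.find_in("wrist",q): print(q,r,pix2("wrist",r["position"],.206,m))
p=proj("wrist",(.549,.117,.206),m);print(p)
u,v=np.clip(np.int32(p),[100,75],[540,325]);print(u-100,v-75)
cv2.imwrite("pics/c3.png",cv2.resize(im[v-75:v+75,u-100:u+100,::-1],None,fx=4,fy=4,interpolation=2))
E
```

```text
8.075 [0.57179848 0.12309222 0.35987887] [-2.07550999e-04 -1.79277796e-02  9.99839262e-01  4.36298265e-05] 0.006570872811959424
cam [0.4949027  0.12104261 0.48420122]
bowl_handle {'position': [317.9, 155.6], 'score': 0.61} [0.53758449 0.12036291 0.206     ]
clamp_grip {'position': [397.5, 119.6], 'score': 0.79} [0.50109877 0.19398636 0.206     ]
[314.10914722 167.03840857]
214 92
```

View pics/c3.png

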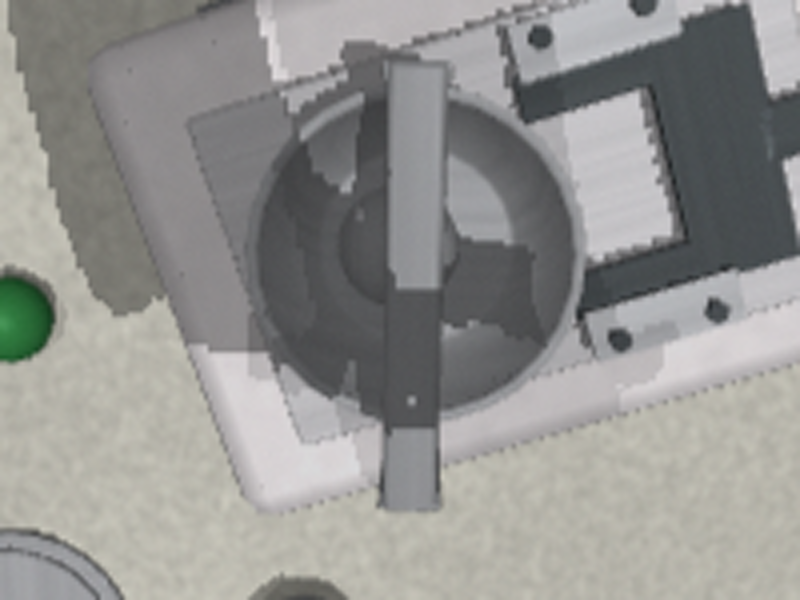

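```bash
python3 - <<'E'
from h import *
m=np.load("m1.npy",allow_pickle=True).item()
a,b=[pix2("wrist",(214+u/4,92+v/4),.213,m) for u,v in((418,63),(411,508))]
print(a,b,(a+b)/2,np.linalg.norm(a-b),np.degrees(np.arctan2((b-a)[1],(b-a)[0])))
E
```

```text
[0.4932248  0.11947892 0.213     ] [0.6010901  0.12136269 0.213     ] [0.54715745 0.1204208  0.213     ] 0.10788173855219678 1.0005185770434386
```

The crop shows the prongs well clear of the foot, so the clamp is fully open. The bar runs from (418,63) to (411,508) and the ball sits near the middle at (400,245). The bar's middle is at (0.547, 0.120). Next I grasp it.

Emit:
drive_tool([
  {"hand":1,"translation":[-25,-3,-30],"angular":[0,0,-0.018]},
  {"hand":1,"translation":[-25,-3,-75],"angular":[0,0,-0.018]},
  {"hand":1,"translation":[-25,-3,-115],"angular":[0,0,-0.018]},
  {"hand":1,"translation":[-25,-3,-140],"angular":[0,0,-0.018]},
  {"hand":1,"translation":[-25,-3,-154],"angular":[0,0,-0.018]},
  {"hand":1,"translation":[-25,-3,-154],"angular":[0,0,-0.018]},
  {"hand":0,"translation":[-25,-3,-154],"angular":[0,0,-0.018]},
  {"hand":0,"translation":[-25,-3,-154],"angular":[0,0,-0.018]},
  {"hand":0,"translation":[-25,-3,-154],"angular":[0,0,-0.018]},
  {"hand":0,"translation":[-25,-3,-154],"angular":[0,0,-0.018]},
  {"hand":0,"translation":[-25,-3,-154],"angular":[0,0,-0.018]},
  {"hand":0,"translation":[-25,-3,-154],"angular":[0,0,-0.018]},
], force=70)

```text
t: 9.72
eef_pos: [0.5473, 0.1193, 0.2064]
tool_rot: [0.0, -0.009, 1.0, -0.0]
contact_force: [-0.0, -2.8, 3.9]
gripper_width: 0.153
grasp_force: 69.1
```

Emit:
drive_tool([
  {"hand":0,"translation":[0,0,2],"angular":[0,0,0]},
  {"hand":0,"translation":[0,0,5],"angular":[0,0,0]},
  {"hand":0,"translation":[0,0,10],"angular":[0,0,0]},
  {"hand":0,"translation":[0,0,16],"angular":[0,0,0]},
  {"hand":0,"translation":[0,0,23],"angular":[0,0,0]},
  {"hand":0,"translation":[0,0,30],"angular":[0,0,0]},
  {"hand":0,"translation":[0,0,37],"angular":[0,0,0]},
  {"hand":0,"translation":[0,0,43],"angular":[0,0,0]},
  {"hand":0,"translation":[0,0,48],"angular":[0,0,0]},
  {"hand":0,"translation":[0,0,50],"angular":[0,0,0]},
  {"hand":0,"translation":[0,0,50],"angular":[0,0,0]},
  {"hand":0,"translation":[0,0,50],"angular":[0,0,0]},
])

```text
t: 11.22
eef_pos: [0.5469, 0.1197, 0.2557]
tool_rot: [-0.0, -0.01, 1.0, -0.0]
contact_force: [-0.2, 0.6, -5.3]
gripper_width: 0.15
grasp_force: 68.2
```

```bash
python3 - <<'E'
from h import *
a=save("scene","s1.png");b=bot.read_camera("top");w=save("wrist","w2.png")
print([(r["position"],r["score"]) for r in bot.find_in("scene","ball_center")],[(r["position"],r["score"]) for r in bot.find_in("wrist","ball_center")])
for r in bot.outline_of("top","sieve")[:2]:
  p=r["pixels"].astype(np.uint8);(c,rad)=cv2.minEnclosingCircle(cv2.findNonZero(p));print(r["position"],r["score"],c,rad,pix2("top",c,.06))
A=cv2.resize(a[150:270,310:470],(640,480),interpolation=2)[:300];B=cv2.resize(b[150:230,398:478],(300,300),interpolation=2)
cv2.imwrite("pics/c4.png",np.hstack([cv2.resize(a[140:240,320:450],(390,300),interpolation=2),B])[:,:,::-1])
E
```

```text
[([367.7, 302.9], 0.69), ([303.7, 257.5], 0.63), ([373.2, 181.8], 0.48), ([416.6, 192.8], 0.26)] [([297.5, 217.6], 0.73), ([193.7, 206.5], 0.65), ([321.8, 218.4], 0.3)]
[439.5, 193.8] 0.74 (438.1290283203125, 190.51612854003906) 20.622488021850586 [ 0.57297164 -0.37727826  0.06      ]
```

View pics/c4.png

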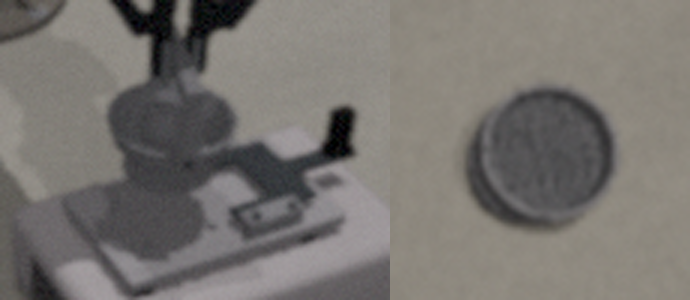

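The left half shows the bowl hanging level and clear of the mill, with the fork open. The right half shows the sieve mouth centred near (158,155) of its own part, which is top pixel (440,191). Next I carry it smoothly.

Emit:
drive_tool([
  {"hand":0,"translation":[0,-2,0],"angular":[0,0,0]},
  {"hand":0,"translation":[0,-6,0],"angular":[0,0,0]},
  {"hand":0,"translation":[1,-12,0],"angular":[0,0,0]},
  {"hand":0,"translation":[1,-20,0],"angular":[0,0,0]},
  {"hand":0,"translation":[1,-30,0],"angular":[0,0,0]},
  {"hand":0,"translation":[2,-42,0],"angular":[0,0,0]},
  {"hand":0,"translation":[3,-56,0],"angular":[0,0,0]},
  {"hand":0,"translation":[3,-72,0],"angular":[0,0,0]},
  {"hand":0,"translation":[4,-90,0],"angular":[0,0,0]},
  {"hand":0,"translation":[5,-110,0],"angular":[0,0,0]},
  {"hand":0,"translation":[6,-132,0],"angular":[0,0,0]},
  {"hand":0,"translation":[7,-155,0],"angular":[0,0,0]},
])

```text
t: 13.02
eef_pos: [0.554, -0.0368, 0.256]
tool_rot: [0.0, -0.009, 1.0, -0.0]
contact_force: [-0.2, 0.0, -5.0]
gripper_width: 0.147
grasp_force: 68.2
```

Emit:
drive_tool([
  {"hand":0,"translation":[1,-24,0],"angular":[0,0,0]},
  {"hand":0,"translation":[2,-48,0],"angular":[0,0,0]},
  {"hand":0,"translation":[3,-72,0],"angular":[0,0,0]},
  {"hand":0,"translation":[4,-96,0],"angular":[0,0,0]},
  {"hand":0,"translation":[6,-120,0],"angular":[0,0,0]},
  {"hand":0,"translation":[7,-144,0],"angular":[0,0,0]},
  {"hand":0,"translation":[8,-167,0],"angular":[0,0,0]},
  {"hand":0,"translation":[9,-189,0],"angular":[0,0,0]},
  {"hand":0,"translation":[10,-210,0],"angular":[0,0,0]},
  {"hand":0,"translation":[11,-230,0],"angular":[0,0,0]},
  {"hand":0,"translation":[12,-249,0],"angular":[0,0,0]},
  {"hand":0,"translation":[13,-267,0],"angular":[0,0,0]},
])

```text
t: 14.52
eef_pos: [0.567, -0.3034, 0.2559]
tool_rot: [-0.0, -0.01, 1.0, 0.0]
contact_force: [-0.2, 0.5, -4.8]
gripper_width: 0.149
grasp_force: 68.2
```

Emit:
drive_tool([
  {"hand":0,"translation":[1,-16,0],"angular":[0,0,0]},
  {"hand":0,"translation":[2,-30,0],"angular":[0,0,0]},
  {"hand":0,"translation":[2,-42,0],"angular":[0,0,0]},
  {"hand":0,"translation":[3,-52,0],"angular":[0,0,0]},
  {"hand":0,"translation":[3,-60,0],"angular":[0,0,0]},
  {"hand":0,"translation":[3,-66,0],"angular":[0,0,0]},
  {"hand":0,"translation":[3,-70,0],"angular":[0,0,0]},
  {"hand":0,"translation":[3,-73,0],"angular":[0,0,0]},
  {"hand":0,"translation":[3,-75,0],"angular":[0,0,0]},
  {"hand":0,"translation":[3,-75,0],"angular":[0,0,0]},
  {"hand":0,"translation":[3,-75,0],"angular":[0,0,0]},
])

```text
t: 15.9
eef_pos: [0.5701, -0.377, 0.256]
tool_rot: [0.0, -0.01, 1.0, 0.0]
contact_force: [-0.1, -0.6, -4.7]
gripper_width: 0.147
grasp_force: 68.2
```

```bash
python3 - <<'E'
from h import *
o=bot.get_obs();print(o["t"],o["eef_pos"],o["tool_rot"],o["grasp_force"],o["contact_force"])
a=save("scene","s2.png");b=save("top","t2.png")
for c,q in(("scene","sieve"),("scene","bowl"),("top","bowl")):
  for r in bot.outline_of(c,q)[:2]: print(c,q,r["position"],r["score"],cv2.boundingRect(r["pixels"].astype(np.uint8)))
e=o["eef_pos"]
for d in((0,0,-.053),(-.05,0,-.053),(.05,0,-.053),(0,.05,-.053),(0,-.05,-.053)):print(proj("scene",e+d),proj("top",e+d))
for x,y in((.570,-.377),):
  for d in((-.052,0),(.052,0),(0,.052),(0,-.052)):print("sieve",proj("scene",(x+d[0],y+d[1],.077)))
cv2.imwrite("pics/c5.png",np.hstack([cv2.resize(a[170:290,100:240],(490,420),interpolation=2),cv2.resize(b[145:235,395:485],(300,420),interpolation=2)])[:,:,::-1])
E
```

```text
15.9 [ 0.57009441 -0.3769881   0.25600695] [ 4.84403160e-07 -9.70691160e-03  9.99952881e-01  1.08849138e-04] 68.19453477859497 [-0.14503932 -0.62696023 -4.74136333]
scene sieve [167.6, 252.3] 0.68 (140, 229, 50, 53)
scene bowl [147.5, 206.6] 0.73 (126, 172, 48, 56)
top bowl [446.2, 185.8] 0.58 (437, 155, 32, 48)
[150.05909426 198.54043346] [454.8796454  181.72431294]
[154.73428374 184.80245573] [455.79098442 201.44023203]
[144.97813017 213.47077409] [453.98193871 162.30331563]
[173.69258699 197.02295439] [434.86172963 181.66098523]
[126.29907926 200.06603639] [474.92910087 181.78774042]
sieve [167.49605637 226.44183093]
sieve [159.20240718 257.39954195]
sieve [186.18537185 239.73502221]
sieve [140.72787647 242.87754876]
```

View pics/c5.png

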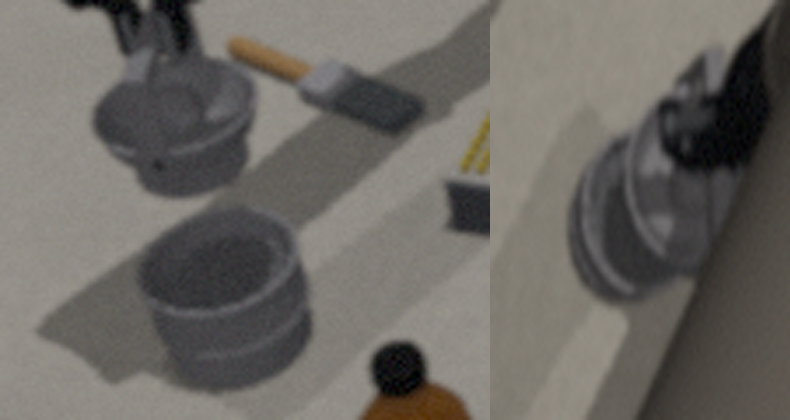

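The left half shows the bowl level with the ball inside, above and just behind the sieve. The sieve mouth spans about (138–302, 205–318) of the crop, which suggests about 5 mm more in +x. Next I correct that and lower.

Emit:
drive_tool([
  {"hand":0,"translation":[1,0,-2],"angular":[0,0,0]},
  {"hand":0,"translation":[2,0,-6],"angular":[0,0,0]},
  {"hand":0,"translation":[3,0,-12],"angular":[0,0,0]},
  {"hand":0,"translation":[4,0,-19],"angular":[0,0,0]},
  {"hand":0,"translation":[5,0,-26],"angular":[0,0,0]},
  {"hand":0,"translation":[5,0,-32],"angular":[0,0,0]},
  {"hand":0,"translation":[5,0,-36],"angular":[0,0,0]},
  {"hand":0,"translation":[5,0,-39],"angular":[0,0,0]},
  {"hand":0,"translation":[5,0,-40],"angular":[0,0,0]},
  {"hand":0,"translation":[5,0,-40],"angular":[0,0,0]},
  {"hand":0,"translation":[5,0,-40],"angular":[0,0,0]},
  {"hand":0,"translation":[5,0,-40],"angular":[0,0,0]},
])

```text
t: 17.65
eef_pos: [0.5751, -0.3773, 0.2162]
tool_rot: [0.0, -0.01, 1.0, -0.0]
contact_force: [0.0, -0.0, -4.9]
gripper_width: 0.152
grasp_force: 68.2
```

Emit:
drive_tool([
  {"hand":0,"translation":[0,0,0],"angular":[0,0,0]},
  {"hand":0,"translation":[0,0,0],"angular":[0,0,0]},
  {"hand":0,"translation":[0,0,0],"angular":[0,0,0]},
  {"hand":0,"translation":[0,0,0],"angular":[0,0,0]},
  {"hand":0,"translation":[0,0,0],"angular":[0,0,0]},
  {"hand":0,"translation":[0,0,0],"angular":[0,0,0]},
  {"hand":0,"translation":[0,0,0],"angular":[0,0,0]},
  {"hand":0,"translation":[0,0,0],"angular":[0,0,0]},
])

```text
t: 18.65
eef_pos: [0.575, -0.3772, 0.216]
tool_rot: [-0.0, -0.01, 1.0, 0.0]
contact_force: [0.2, -0.4, -4.8]
gripper_width: 0.155
grasp_force: 68.2
```

```bash
python3 - <<'E'
from h import *
a=save("scene","s3.png")
cv2.imwrite("pics/c6.png",cv2.resize(a[170:290,100:240],(700,600),interpolation=2)[:,:,::-1])
E
```

```text
(no output)
```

View pics/c6.png

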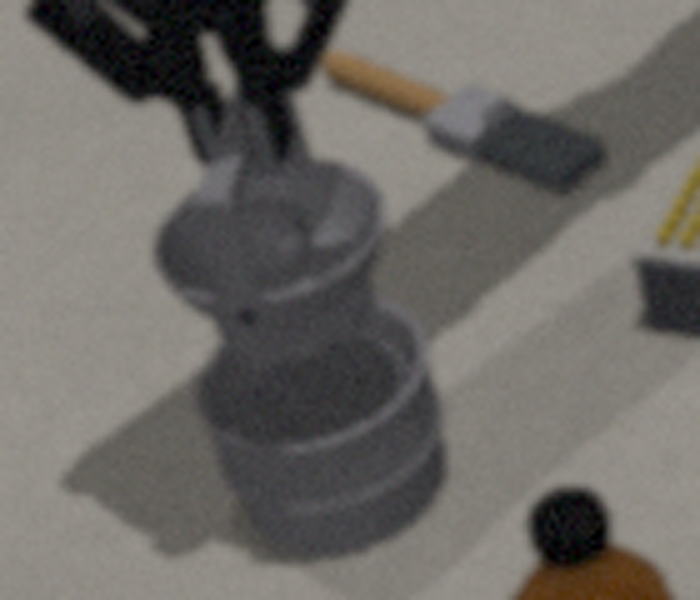

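The bowl hangs level with its ball, its rim at about (270,235), over the sieve mouth at about (315,380). The offset matches the tilted line of sight, there is clearance between them, and the sieve hasn't moved.

```bash
python3 -c "
from station import bot
print(bot.hand_in())"
```

```text
the job is handed in; nothing more can be done
None
```

I slid the clamp to its end stop, lifted the bowl out by its bow with the ball in it, and handed the job in with the bowl held level about 38 mm above the sieve rim and within about 1 cm of centre; the hand-in gave no verdict.

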